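Air the resin curing box: keys, then hold the sprung hood below its balance point

ROBOT

A 6-joint arm with a two-finger parallel gripper is mounted at the origin on the work surface. World frame = base frame: x ahead of the robot, y to its left, z up, the work surface at z = 0. Lengths are in m, angles in rad, forces in N, time in s.
With the tool pointing down it reaches from about 0.25 to 0.725 m from the base axis. Payload 4 kg.
Tool frame: the origin (TCP) lies on the centre line of the jaws, within the pads' length; the fingertips stand 17 mm ahead of it and the grasp point (between the pads) lies 2 mm behind it; z points along the fingers, y is the line along which they close (so a half turn about z gives the same grasp; the last joint's range is limited). The gripper opens to 85 mm and grips with 20 to 120 N. Pads are 22 mm wide; open, the fingers measure 114 mm over their backs; the gripper's body (76 mm by 85 mm) begins 54 mm behind the grasp point. The pads swing forward as they close: fully open they stand 13 mm farther back than shut.
Start: joints at [1.201, 0.241, 0.005, 1.335, 0, 1.571], TCP at [0.181, 0.466, 0.248] pointing down, gripper open.
Joint ranges: [-2.72, 2.72], [-1.05, 1.87], [-1.09, 1.28], [-1.99, 2.15], [-1.42, 1.44], [-3.14, 3.14]. Speed limits (rad/s): [2.79, 2.79, 3.14, 3.14, 3.14, 3.14].

INTERFACE

Orientations are given as a unit quaternion [x, y, z, w].
In Python, from workcell import get_obs, imaging, order gives the robot as it stands.
- The arm moves only by the tool apply_moves, never from a script. Its argument "targets" is a list that holds one entry, the list of rows, each a list of 5 numbers: the shift along the world's x, y, z in units of 40 mm (1.0 is 40 mm), then the turn about the world's z in degrees, then the gripper command: -1 is shut, 1 is fully open, values between are in proportion. In form: [[[dx, dy, dz, turn, fingers], ...]]. A call has 1 to 8 rows; each row shifts and turns the commanded pose from where the row before left it; what a row does not reach is not made up. A row lasts 1/12 s, in which the tool goes at most 41.7 mm and 7.16 degrees, less where a joint would pass 70% of its speed; a pose out of reach is approached as far as the arm can. A call is refused whole if a number of a shift passes 1 or a number of a turn 7.16, either way. A call with a gripper value outside its range is refused whole. The fingers move at their own pace and stop on an object; the grip force is fixed at half the most. Time passes only in rows, so rows that do not move let the fingers close. It gives the time, the measured TCP pose, the force, the opening and the grip force at its end, in the units of the state.
- get_obs(): the state, without advancing time (a new reading comes with each control period).
- imaging.camera(name): name is "side" or "top"; returns (picture, depth): 400x640x3 uint8, blue, green, red; 400x640 float32, m along the optical axis (not along the pixel's ray), 0 where there is no reading.
- imaging.get_calibration(name): a dict with "camera_matrix" (3x3 intrinsics, pixels), "eye" and "rotation" of the camera in the world. Camera axes: x right, y down, z forward; pixel columns grow to the right and rows downward; lengths in m; the calibration is good to about 2 mm. A picture is of the moment at which its call begins. get_calibration takes no time and is no camera call.
- order.job_done(): hands the job in; it is judged then, once.
The state is a dict: "clock": time; "joint_pos": joint angles; "joint_vel": joint speeds; "tau": joint torques, N m; "eef_pos": TCP position; "tool_rot": TCP orientation; "ft_force": force on the tool from outside, world axes, zero at the start; "ft_torque": the same for the moment, N m; "grip_width": finger opening in m; "grasp_force": force on a finger pad.
Only numpy, scipy, OpenCV 4.12 (cv2) and the standard library are available. Lean on these libraries where they do the work, as an engineer would, in place of code of your own. Each camera call takes 0.05 s, during which the arm holds its last target. There are 200 camera calls.

TASK

The model part in the bench curing box is cured: on its key pad press the round key (lamp off), then the square key (fan on), then the bar-shaped key (hood unlocked), one at a time and each fully down. Then take the hood by its bar handle, raise it a little past its balance point at 52 degrees so that its stay resets, and bring it back to just below that point, about eight degrees short of it. Finish while still holding the hood there, since it must stay ajar to draw off the fumes and would fall shut if let go; do not fling it open to its stop or let it slam, and leave the other things on the bench where they are.

Things in the scene. Friction and masses are not known exactly. Their poses are not given: they have to be found in the camera images.
- hood_bar (a point): Centre of the hood's steel bar handle: a round bar 12 mm thick, 120 mm long between two posts, 50 mm in front of the hood's front edge (free gap 44 mm between bar and hood, 108 mm between the posts). Its y axis runs along the bar; its x axis points to the hinge and turns with the hood. Hood shut: 98 mm above the bench, on the robot's side of the box; only flat-lying hand tools beneath.
- hood_hinge (a point): Middle of the hood's hinge axis, at the far edge of the grey curing box (190 deep x 250 wide x 85 mm tall, fixed to the bench), 98 mm above the bench and level with the bar of the shut hood. It does not move; its y axis is the hinge axis, its x axis points level from the shut bar to the hinge. The bar's centre swings about it on a radius of 240 mm, up and away from the robot.
- hood (a joint): Opening angle of the hood in rad: 0 shut (where it starts), 1.4 (80 degrees) at its fully open stop. The hood is a grey frame with a clear window, 190 x 250 x 22 mm, 0.9 kg, partly carried by a hinge spring. Its balance point is at 0.90 rad (52 degrees): below it the hood falls shut by itself, above it it springs open by itself; it stays nowhere unless held. Lifting it from shut takes about 1.5 N at the bar, less towards the balance point.
- round_key_top (a point): Middle of the top face of the round key: a round cap 28 mm across, white plastic, about 47 mm above the bench, standing 12 mm proud of its black surround on the key pad. Press straight down.
- round_key (a joint): Travel of the round key in m: 0 up, 0.006 fully down. A spring brings it back; it starts to move at 1.4 N and is fully down at 4.1 N.
- square_key_top (a point): Middle of the top face of the square key: a square cap 26 x 26 mm, white plastic, about 47 mm above the bench, standing 12 mm proud of its black surround on the key pad. Press straight down.
- square_key (a joint): Travel of the square key in m: 0 up, 0.006 fully down. A spring brings it back; it starts to move at 1.4 N and is fully down at 4.1 N.
- bar_key_top (a point): Middle of the top face of the bar key: a narrow bar-shaped cap 12 x 36 mm, long way along the pad's long side, white plastic, about 47 mm above the bench, standing 12 mm proud of its black surround on the key pad. Press straight down.
- bar_key (a joint): Travel of the bar key in m: 0 up, 0.006 fully down. A spring brings it back; it starts to move at 1.4 N and is fully down at 4.1 N.
- key_pad: Grey key pad fixed to the bench, 90 x 190 mm, 30 mm high, left or right of the curing box and nearer to the robot; origin at the middle of its underside, y along its long side. The three keys stand in a row along y, 56 mm apart, in any order.
- glue_bottle_mid (a point): Centre of a loose bystander: white plastic glue bottle, 36 mm across, 110 mm tall. Leave alone.
- paint_jar_mid (a point): Centre of a loose bystander: small glass paint jar with black lid, 40 mm across, 45 mm tall. Leave alone.
- craft_knife_mid (a point): Centre of a loose bystander: craft knife lying flat, about 155 mm long, 12 mm high, orange handle. Leave alone.
- car_shell_mid (a point): Centre of a loose bystander: model car with green shell, 85 x 40 x 33 mm. Leave alone.
- foam_block_mid (a point): Centre of a loose bystander: pale foam block, 90 x 60 x 30 mm. Leave alone.
- bearing_ring_mid (a point): Centre of a loose bystander: steel ring, 32 mm across, 10 mm high. Leave alone.
- screwdriver_grip (a point): Handle of a loose screwdriver, 150 mm long, lying flat in front of the robot. Leave alone.

How it is judged:
On the way, in this order (a step that is already met when the one before it is completed fails the run):
1. the round key pressed well down (value of joint round_key above 0.004 m and value of joint each of square_key, bar_key below 0.002 m), for 0.03 s.
2. the square key pressed well down (value of joint square_key above 0.004 m and value of joint each of round_key, bar_key below 0.002 m), for 0.03 s.
3. the bar key pressed well down (value of joint bar_key above 0.004 m and value of joint each of round_key, square_key below 0.002 m), for 0.03 s.
4. the hood raised past its balance point, by the fingers (value of joint hood above 0.94 rad and contact force between the fingers and hood above 0.2 N), for 0.2 s.
At the end, for the whole second after the job is handed in: The hood is held by the fingers, still (under 0.1 rad/s), at 0.62 to 0.87 rad (balance at 0.90), after the round, square and bar keys were pressed in that order and the hood was held past 0.94 rad; all keys are up again and every bystander is within 30 mm of its first place (value of joint hood between 0.62 and 0.87 rad and velocity of joint hood between -0.1 and 0.1 rad/s and contact force between the fingers and hood above 0.2 N and value of joint each of round_key, square_key, bar_key below 0.002 m and distance of each of glue_bottle_mid, paint_jar_mid, craft_knife_mid, car_shell_mid, foam_block_mid, bearing_ring_mid, screwdriver_grip from where it was at the start of the episode below 0.03 m); the arm keeps its last pose, push and grip.
It fails at once if two keys pressed down together (value of joint each of round_key, square_key above 0.003 m or value of joint each of round_key, bar_key above 0.003 m or value of joint each of square_key, bar_key above 0.003 m).
It fails at once if the hood flung open to its stop (past 1.3 rad) (value of joint hood above 1.3 rad).
It fails at once if the hood slammed shut (value of joint hood below 0.1 rad and velocity of joint hood below -1.2 rad/s).
It fails at once if a bystander pushed 30 mm or more from its place (distance of any of glue_bottle_mid, paint_jar_mid, craft_knife_mid, car_shell_mid, foam_block_mid, bearing_ring_mid, screwdriver_grip from where it was at the start of the episode above 0.03 m).
It also fails if it takes over 64 s, if anything falls off the work surface, if the arm or the gripper's body presses on something with over 40 N, if the wrist force passes 120 N, or if a joint passes its speed limit or range.

## Working session

There is one attempt and no reset: what is moved stays moved. The work goes in short steps, Python scripts to look and compute and a tool call to move; the robot and the scene stay as the last step left them, time stands still between calls to the robot, and variables do not carry over. Pictures are saved under pics/ and viewed, at most 10 in all, crops included, and the job is handed in when it is done.

Besides the shell and the picture viewer there is one more tool, called after "Request:" in YAML: its name, and indented under it one key for each argument. apply_moves: Moves the arm, as the interface text tells. Its arguments: {"type":"object","properties":{"targets":{"type":"array","items":{"type":"array","items":{"type":"array","items":{"type":"number"}}}}},"required":["targets"]}

```bash
mkdir -p pics
cat > h.py <<'E'
import numpy as np, cv2
from workcell import get_obs, imaging, order
def pts(name):
    im,d=imaging.camera(name); c=imaging.get_calibration(name)
    K=np.array(c["camera_matrix"]);R=np.array(c["rotation"]);e=np.array(c["eye"])
    v,u=np.mgrid[0:400,0:640]
    ray=np.stack([(u-K[0,2])/K[0,0],(v-K[1,2])/K[1,1],np.ones(u.shape)],-1)@R.T
    return im,d,e+ray*d[...,None],e,ray
def onplane(e,ray,u,v,z):
    r=ray[int(round(v)),int(round(u))]; return e+r*(z-e[2])/r[2]
E
python3 - <<'E'
from h import *
for n in("top","side"):
    im,d,P,e,r=pts(n); cv2.imwrite(f"pics/{n}0.png",im); print(n,e,np.array(imaging.get_calibration(n)["rotation"]).round(2).tolist(),(d==0).mean())
    np.savez(f"{n}0.npz",im=im,d=d,P=P,e=e,r=r)
o=get_obs();print(o["clock"],o["eef_pos"],o["tool_rot"],o["ft_force"],o["grip_width"])
E
```

```text
Traceback (most recent call last):
  File "h.py", line 7, in pts
    ray=np.stack([(u-K[0,2])/K[0,0],(v-K[1,2])/K[1,1],np.ones(u.shape)],-1)@R.T
        ~~~~~~~~~~~~~~~~~~~~~~~~~~~~~~~~~~~~~~~~~~~~~~~~~~~~~~~~~~~~~~~~~~~^~~~
ValueError: matmul: Input operand 1 has a mismatch in its core dimension 0, with gufunc signature (n?,k),(k,m?)->(n?,m?) (size 4 is different from 3)
```

Rotation is a quaternion.

```bash
sed -i 's/R=np.array(c\["rotation"\])/R=Rotation.from_quat(c["rotation"]).as_matrix()/; 1a from scipy.spatial.transform import Rotation' h.py
python3 - <<'E'
from h import *
for n in("top","side"):
    im,d,P,e,r=pts(n); cv2.imwrite(f"pics/{n}0.png",im); print(n,e,r[200,320],(d==0).mean(),np.median(P[...,2]))
    np.savez(f"{n}0.npz",im=im,d=d,P=P,e=e,r=r)
o=get_obs();print(o["clock"],o["eef_pos"],o["tool_rot"],o["ft_force"],o["grip_width"])
E
```

```text
top [ 0.39241095 -0.00761397  1.30101456] [ 1.26072676e-01 -8.53762853e-04 -9.92033783e-01] 0.004015625 0.0002332353432694667
side [ 0.09615379 -0.5946878   0.81021048] [ 0.44452749  0.55703121 -0.70154771] 0.00419921875 0.0019071680281892434
0.15 [0.18053743 0.46576722 0.24760664] [ 1.83860267e-01  9.82952039e-01 -8.14529029e-04 -1.69209267e-04] [-0.31832414  0.78825443 -0.1228015 ] 0.08527092035562132
```

View pics/top0.png

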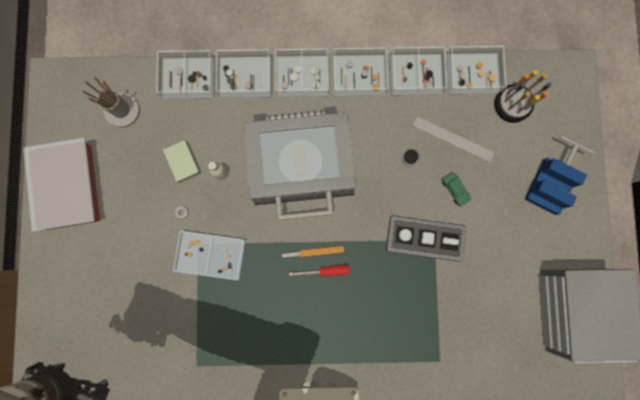

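View pics/side0.png

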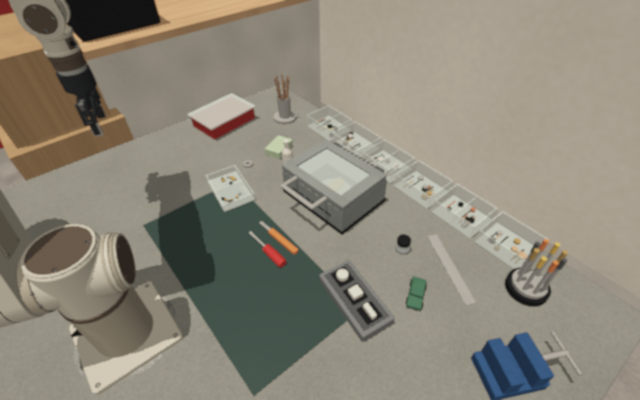

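The top view shows the round, square and bar keys at about (406,236), (428,239) and (451,241). The hood bar is near (304,211) and the hinge is at the far edge near (298,115). The craft knife and screwdriver lie at rows 252 and 271.

```bash
python3 - <<'E'
from h import *
def load(n): return np.load(n+"0.npz")
T=load("top");S=load("side")
def keys(D,x0,y0,x1,y1):
    g=D["im"][y0:y1,x0:x1].min(2); m=(g>165).astype(np.uint8)
    n,l,st,c=cv2.connectedComponentsWithStats(m)
    for i in range(1,n):
        if st[i,4]>25:
            u,v=c[i]+[x0,y0]; mm=l==i; z=np.median(D["P"][y0:y1,x0:x1][mm][:,2])
            print((u.round(1),v.round(1)),st[i,2:],onplane(D["e"],D["r"],u,v,.047).round(4),"depth z",z.round(4))
keys(T,388,215,468,262);print();keys(S,322,260,394,338)
# bar: points with z in band in front of hood
for n,D,b in(("top",T,(265,185,345,225)),("side",S,(270,170,345,235))):
    x0,y0,x1,y1=b;P=D["P"][y0:y1,x0:x1].reshape(-1,3)
    for lo,hi in((.085,.115),):
        q=P[(P[:,2]>lo)&(P[:,2]<hi)]; print(n,len(q),q.min(0).round(3),q.max(0).round(3))
P=T["P"]
for v in range(186,222,2): print(v,[tuple(P[v,u].round(3)) for u in (290,304,318)])
E
python3 - <<'E'
import cv2
a=cv2.imread('pics/top0.png')[100:262,230:480];cv2.imwrite('pics/c1.png',cv2.resize(a,None,fx=3,fy=3,interpolation=cv2.INTER_CUBIC))
E
```

```text
(np.float64(405.0), np.float64(234.6)) [ 9 10 76] [ 0.462  -0.2151  0.047 ] depth z 0.0469
(np.float64(427.8), np.float64(237.8)) [10 11 90] [ 0.4537 -0.271   0.047 ] depth z 0.0461
(np.float64(450.5), np.float64(240.9)) [14  5 53] [ 0.4454 -0.3269  0.047 ] depth z 0.047

(np.float64(342.0), np.float64(273.8)) [11 10 83] [ 0.4586 -0.2202  0.047 ] depth z 0.0475
(np.float64(355.1), np.float64(290.9)) [ 14  13 106] [ 0.4504 -0.2747  0.047 ] depth z 0.0478
(np.float64(369.3), np.float64(309.6)) [12 14 73] [ 0.4412 -0.3302  0.047 ] depth z 0.048
top 1216 [ 0.501 -0.067  0.085] [0.582 0.121 0.115]
side 1698 [ 0.497 -0.097  0.085] [0.679 0.148 0.113]
186 [(np.float64(0.578), np.float64(0.061), np.float64(0.108)), (np.float64(0.578), np.float64(0.028), np.float64(0.109)), (np.float64(0.577), np.float64(-0.004), np.float64(0.107))]
188 [(np.float64(0.574), np.float64(0.061), np.float64(0.107)), (np.float64(0.573), np.float64(0.028), np.float64(0.109)), (np.float64(0.573), np.float64(-0.004), np.float64(0.108))]
190 [(np.float64(0.568), np.float64(0.061), np.float64(0.111)), (np.float64(0.568
[... 2148 characters left out ...]
4(0.062), np.float64(0.102)), (np.float64(0.512), np.float64(0.029), np.float64(0.105)), (np.float64(0.512), np.float64(-0.003), np.float64(0.103))]
216 [(np.float64(0.508), np.float64(0.062), np.float64(0.103)), (np.float64(0.507), np.float64(0.029), np.float64(0.104)), (np.float64(0.517), np.float64(-0.003), np.float64(0.001))]
218 [(np.float64(0.504), np.float64(0.063), np.float64(0.1)), (np.float64(0.513), np.float64(0.033), np.float64(-0.003)), (np.float64(0.512), np.float64(-0.003), np.float64(-0.004))]
220 [(np.float64(0.508), np.float64(0.069), np.float64(-0.002)), (np.float64(0.507), np.float64(0.033), np.float64(-0.002)), (np.float64(0.507), np.float64(-0.003), np.float64(-0.004))]
```

View pics/c1.png

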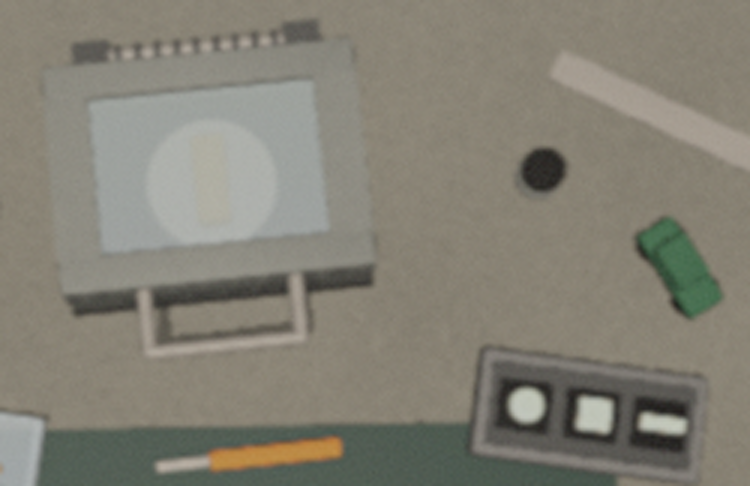

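The crop shows the bar handle as a clean rectangle in front of the hood, tilted a few degrees, with the key order confirmed. Both views put the keys at about (0.460,-0.218), (0.452,-0.273) and (0.443,-0.328). The spacing of 56 mm and the 47 mm height both match. Next I fit the bar line and start moving.

Run:
```python
from h import *
for n,b in(("top",(270,205,340,225)),("side",(270,170,345,235))):
    D=np.load(n+"0.npz");x0,y0,x1,y1=b;P=D["P"][y0:y1,x0:x1].reshape(-1,3)
    q=P[(P[:,2]>.09)&(P[:,2]<.115)&(P[:,0]<.522)&(P[:,1]>-.05)&(P[:,1]<.1)]
    f=np.polyfit(q[:,1],q[:,0],1);f=np.polyfit(*q[abs(q[:,0]-np.polyval(f,q[:,1]))<.007][:,[1,0]].T,1)
    print(n,len(q),"slope deg",np.degrees(np.arctan(f[0])),"y",q[:,1].min(),q[:,1].max(),"x at y=.03",np.polyval(f,.03),"z",np.median(q[:,2]))
# hood far edge direction: hood top points
D=np.load("top0.npz");P=D["P"][100:200,235:365].reshape(-1,3);q=P[(P[:,2]>.098)&(P[:,2]<.125)&(P[:,0]>.53)]
print(cv2.minAreaRect(q[:,:2].astype(np.float32)))
```

```text
top 297 slope deg -4.335753461154654 y -0.038890426946495964 0.09297248572793688 x at y=.03 0.5112239892924456 z 0.10268056814731996
side 198 slope deg -4.539596410027407 y -0.041977440415808975 0.09010394287659063 x at y=.03 0.5060996297528032 z 0.10267700044818567
((0.6533978581428528, 0.038793206214904785), (0.22557418048381805, 0.25077876448631287), 4.7833051681518555)
```

Request:
apply_moves:
  targets:
    - [[0.35,-0.85,0,-3.4,-1],[0.35,-0.85,0,-3.4,-1],[0.35,-0.85,0,-3.4,-1],[0.35,-0.85,0,-3.4,-1],[0.35,-0.85,0,-3.4,-1],[0.35,-0.85,0,-3.4,-1],[0.35,-0.85,0,-3.4,-1],[0.35,-0.85,0,-3.4,-1]]

```text
clock: 0.82
eef_pos: [0.2927, 0.1925, 0.2482]
tool_rot: [0.411, 0.912, 0.0, 0.0]
ft_force: [-0.2, 0.8, 0.5]
grip_width: 0.0001
grasp_force: 0.0
```

Request:
apply_moves:
  targets:
    - [[0.35,-0.86,0,-3.1,-1],[0.35,-0.86,0,-3.1,-1],[0.35,-0.86,0,-3.1,-1],[0.35,-0.86,0,-3.1,-1],[0.35,-0.86,0,-3.1,-1],[0.35,-0.86,0,-3.1,-1],[0.35,-0.86,0,-3.1,-1],[0.35,-0.86,0,-3.1,-1]]

```text
clock: 1.48
eef_pos: [0.4048, -0.083, 0.2482]
tool_rot: [0.597, 0.802, 0.0, -0.0]
ft_force: [1.0, 0.8, 1.3]
grip_width: -0.0
grasp_force: 0.0
```

Request:
apply_moves:
  targets:
    - [[0.35,-0.86,0,-3.1,-1],[0.35,-0.86,0,-3.1,-1],[0.35,-0.86,-0.3,-3.1,-1],[0.35,-0.86,-0.3,-3.1,-1],[0,0,-0.9,0,-1],[0,0,-0.9,0,-1],[0,0,-0.9,0,-1],[0,0,-0.9,0,-1]]

```text
clock: 2.15
eef_pos: [0.4603, -0.2189, 0.0785]
tool_rot: [0.68, 0.733, 0.0, -0.0]
ft_force: [-0.2, -0.8, 0.6]
grip_width: 0.0
grasp_force: 0.0
```

Request:
apply_moves:
  targets:
    - [[0,0,-0.2,0,-1],[0,0,-0.15,0,-1],[0,0,-0.1,0,-1],[0,0,-0.07,0,-1],[0,0,0,0,-1],[0,0,0,0,-1]]

```text
clock: 2.65
eef_pos: [0.4617, -0.219, 0.0613]
tool_rot: [0.679, 0.734, 0.0, 0.001]
ft_force: [-2.1, 0.7, 3.0]
grip_width: -0.0003
grasp_force: 1.2
```

Request:
apply_moves:
  targets:
    - [[0,0,-0.07,0,-1],[0,0,-0.05,0,-1],[0,0,0,0,-1],[0,0,0,0,-1]]

```text
clock: 2.98
eef_pos: [0.462, -0.2192, 0.0578]
tool_rot: [0.679, 0.734, 0.001, 0.002]
ft_force: [-4.4, 2.7, 17.5]
grip_width: -0.0001
grasp_force: 8.8
```

Round key fully down. Next, the square key.

Request:
apply_moves:
  targets:
    - [[0,0,0.3,0,-1],[0,0,0.4,0,-1],[-0.1,-0.7,0,0,-1],[-0.1,-0.68,0,0,-1],[0,0,0,0,-1],[0,0,-0.3,0,-1],[0,0,-0.2,0,-1],[0,0,-0.1,0,-1]]

```text
clock: 3.65
eef_pos: [0.453, -0.2741, 0.0582]
tool_rot: [0.679, 0.734, -0.0, 0.0]
ft_force: [-1.6, -1.8, 4.9]
grip_width: 0.0001
grasp_force: 1.9
```

Request:
apply_moves:
  targets:
    - [[0,0,-0.05,0,-1],[0,0,-0.05,0,-1],[0,0,0,0,-1],[0,0,0,0,-1]]

```text
clock: 3.98
eef_pos: [0.4531, -0.2741, 0.0578]
tool_rot: [0.679, 0.734, -0.0, 0.001]
ft_force: [-6.0, 1.7, 20.2]
grip_width: 0.0002
grasp_force: 10.0
```

Square key fully down. Next, the bar key.

Request:
apply_moves:
  targets:
    - [[0,0,0.3,0,-1],[0,0,0.4,0,-1],[-0.1,-0.7,0,0,-1],[-0.12,-0.68,0,0,-1],[0,0,0,0,-1],[0,0,-0.3,0,-1],[0,0,-0.2,0,-1],[0,0,-0.1,0,-1]]

```text
clock: 4.65
eef_pos: [0.4437, -0.3285, 0.0578]
tool_rot: [0.679, 0.734, -0.0, -0.0]
ft_force: [-3.1, 0.3, 18.0]
grip_width: -0.0
grasp_force: 10.3
```

Request:
apply_moves:
  targets:
    - [[0,0,-0.05,0,-1],[0,0,-0.05,0,-1],[0,0,0,0,-1],[0,0,0,0,-1]]

```text
clock: 4.98
eef_pos: [0.4438, -0.3285, 0.0577]
tool_rot: [0.679, 0.734, -0.0, 0.001]
ft_force: [-5.5, 3.6, 21.5]
grip_width: -0.0
grasp_force: 10.4
```

Request:
apply_moves:
  targets:
    - [[0,0,0.9,0,-1],[0,0,0.9,0,-1],[0,0,0.9,0,-1],[0,0,0.8,0,-0.06],[0.16,0.88,0,0,-0.06],[0.16,0.88,0,0,-0.06],[0.16,0.88,0,0,-0.06],[0.16,0.88,0,0,-0.06]]

```text
clock: 5.65
eef_pos: [0.4691, -0.186, 0.1945]
tool_rot: [0.679, 0.734, 0.0, -0.0]
ft_force: [0.8, -0.9, 0.1]
grip_width: 0.0397
grasp_force: 0.0
```

Request:
apply_moves:
  targets:
    - [[0.16,0.88,0,0,-0.06],[0.16,0.88,0,0,-0.06],[0.16,0.88,0,0,-0.06],[0.16,0.88,0,0,-0.06],[0.16,0.88,0,0,-0.06],[0.16,0.9,0,0,-0.06],[0,0,-0.6,0,-0.06],[0,0,0,0,-0.06]]

```text
clock: 6.32
eef_pos: [0.5053, 0.0266, 0.1672]
tool_rot: [0.677, 0.736, -0.002, -0.002]
ft_force: [-1.2, -0.2, -0.7]
grip_width: 0.0402
grasp_force: 0.0
```

Run:
```python
from h import *
im,d,P,e,r=pts("side");cv2.imwrite("pics/s1.png",cv2.resize(im[90:350,200:460],None,fx=2.3,fy=2.3,interpolation=cv2.INTER_CUBIC))
o=get_obs();print(o["eef_pos"],o["ft_force"],o["grip_width"],o["joint_pos"])
```

```text
[0.50533189 0.02523897 0.16840081] [ 0.14430662 -1.18659097 -0.51031846] 0.04063575094669665 [ 5.00156806e-02  3.06645997e-01 -1.20027071e-01  1.15074173e+00
 -1.97477668e-04  1.54052702e+00]
```

View pics/s1.png

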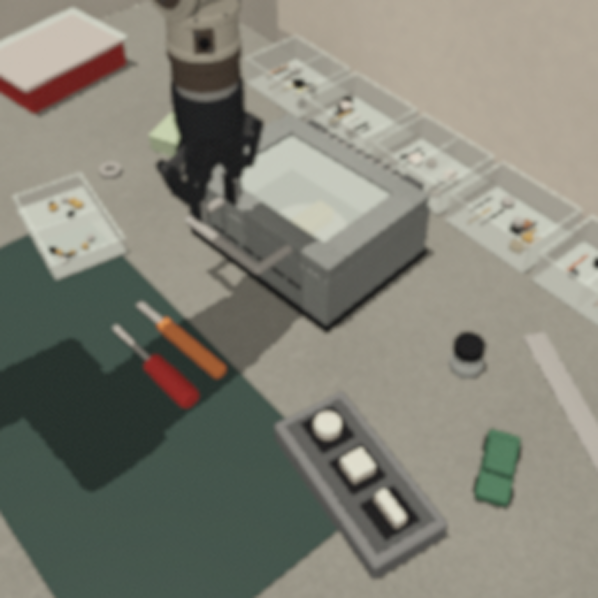

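The gripper hangs over the bar (crop about (230,220)) and all three keys are up again. I'll descend and grip.

Request:
apply_moves:
  targets:
    - [[0.1,0,-0.5,0,-0.06],[0,0,-0.6,0,-0.06],[0,0,-0.5,0,-0.06],[0,0,-0.2,0,-0.06],[0,0,0,0,-0.06]]

```text
clock: 6.78
eef_pos: [0.5099, 0.0228, 0.0971]
tool_rot: [0.68, 0.733, -0.002, -0.002]
ft_force: [0.2, -1.0, 0.4]
grip_width: 0.0401
grasp_force: 0.0
```

Request:
apply_moves:
  targets:
    - [[0,0,0,0,-0.3],[0,0,0,0,-0.5],[0,0,0,0,-0.7],[0,0,0,0,-1],[0,0,0,0,-1],[0,0,0,0,-1]]

```text
clock: 7.28
eef_pos: [0.5097, 0.0233, 0.0995]
tool_rot: [0.679, 0.734, -0.002, -0.001]
ft_force: [-6.5, -1.5, 3.4]
grip_width: 0.0096
grasp_force: 58.5
```

Request:
apply_moves:
  targets:
    - [[0.01,0,0.3,0,-1],[0.02,0,0.3,0,-1],[0.04,0,0.3,0,-1],[0.05,0.01,0.295,0,-1],[0.07,0.01,0.29,0,-1],[0,0,0,0,-1],[0,0,0,0,-1]]

```text
clock: 7.87
eef_pos: [0.5166, 0.0239, 0.1589]
tool_rot: [0.679, 0.734, -0.002, -0.001]
ft_force: [-7.5, -2.4, 0.6]
grip_width: 0.0098
grasp_force: 58.5
```

Run:
```python
from h import *
im,d,P,e,r=pts("side");cv2.imwrite("pics/s2.png",cv2.resize(im[100:260,220:420],None,fx=3,fy=3,interpolation=cv2.INTER_CUBIC))
```

```text
(no output)
```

View pics/s2.png

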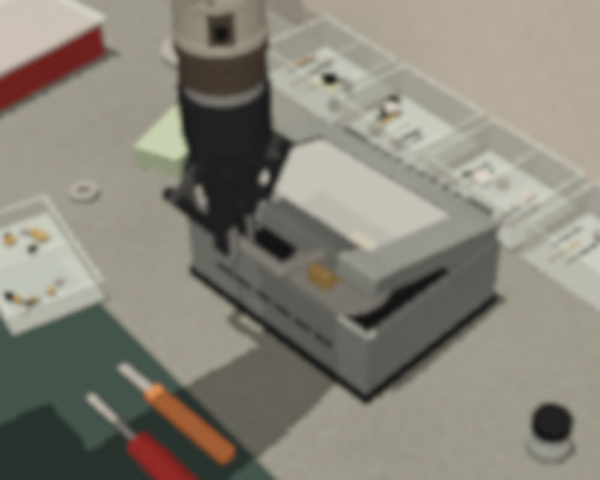

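The hood is lifting with the bar (about 0.25 rad, which matches the arc). I'll go on along it.

Request:
apply_moves:
  targets:
    - [[0.08,0.01,0.29,0,-1],[0.095,0.01,0.285,0,-1],[0.11,0.01,0.28,0,-1],[0.124,0.01,0.273,0,-1],[0.137,0.01,0.267,0,-1],[0.15,0.01,0.26,0,-1],[0.163,0.01,0.252,0,-1],[0,0,0,0,-1]]

```text
clock: 8.58
eef_pos: [0.5505, 0.0268, 0.2373]
tool_rot: [0.679, 0.734, -0.002, -0.002]
ft_force: [-14.4, -1.9, 8.1]
grip_width: 0.0096
grasp_force: 59.2
```

Request:
apply_moves:
  targets:
    - [[-0.03,0,0.02,0,-1],[0.165,0.01,0.255,0,-1],[0.18,0.015,0.24,0,-1],[0.19,0.015,0.23,0,-1],[0.21,0.015,0.214,0,-1],[0,0,0,0,-1]]

```text
clock: 9.08
eef_pos: [0.5819, 0.0294, 0.2762]
tool_rot: [0.679, 0.734, 0.0, 0.0]
ft_force: [-6.4, -0.2, 6.0]
grip_width: 0.0094
grasp_force: 60.0
```

Request:
apply_moves:
  targets:
    - [[0.21,0.015,0.21,0,-1],[0.22,0.015,0.2,0,-1],[0.235,0.015,0.185,0,-1],[0.245,0.02,0.17,0,-1],[0,0,0,0,-1],[0,0,0,0,-1],[0,0,0,0,-1],[0,0,0,0,-1]]

```text
clock: 9.75
eef_pos: [0.6182, 0.0325, 0.3067]
tool_rot: [0.679, 0.734, 0.001, 0.001]
ft_force: [-5.0, 0.6, 6.4]
grip_width: 0.0094
grasp_force: 60.4
```

Run:
```python
from h import *
im,d,P,e,r=pts("side");cv2.imwrite("pics/s3.png",cv2.resize(im[60:260,200:440],None,fx=2.8,fy=2.8,interpolation=cv2.INTER_CUBIC))
m=np.zeros((400,640),bool);m[60:260,250:430]=1
h=np.array([.748,.045]);u=np.array([.997,.078]);w=np.array([-.078,.997])
rel=P[...,:2]-h;a=-(rel@u);b=rel@w;z=P[...,2]-.098
ok=m&(abs(b)<.13)&(a>.03)&(z>.04)&(np.hypot(a,z)<.19)&(b<-.06)
th=np.arctan2(z[ok],a[ok]);rad=np.hypot(a,z)[ok];print(ok.sum())
# top face is 11 mm off the axis plane
f=np.polyfit(a[ok],z[ok],1);print("hood angle",np.arctan(f[0]),f)
```

```text
453
hood angle 0.9651935521280619 [1.4442651  0.00145134]
```

View pics/s3.png

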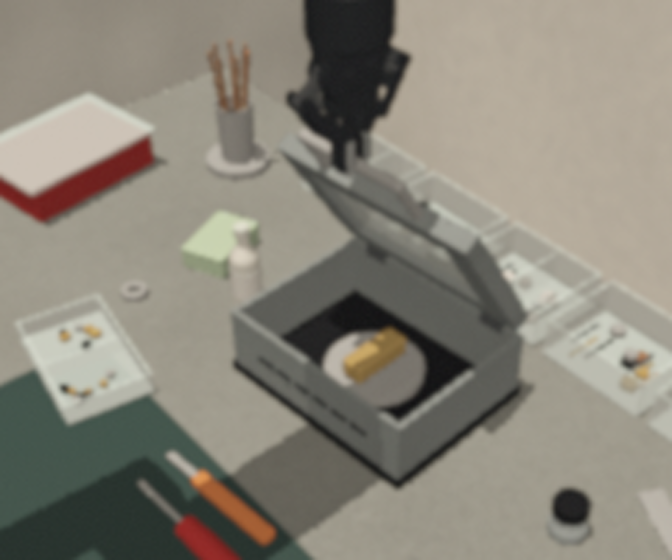

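The hood stands open, still in the fingers, at roughly 0.97–1.02 rad. I'll raise it one more step for margin and hold.

Request:
apply_moves:
  targets:
    - [[0.25,0.02,0.155,0,-1],[0,0,0,0,-1],[0,0,0,0,-1],[0,0,0,0,-1],[0,0,0,0,-1]]

```text
clock: 10.22
eef_pos: [0.6277, 0.0333, 0.3126]
tool_rot: [0.679, 0.734, 0.001, 0.0]
ft_force: [-6.1, -0.6, 6.9]
grip_width: 0.0095
grasp_force: 61.7
```

Request:
apply_moves:
  targets:
    - [[-0.25,-0.02,-0.155,0,-1],[-0.245,-0.02,-0.17,0,-1],[-0.235,-0.015,-0.185,0,-1],[-0.22,-0.015,-0.2,0,-1],[-0.21,-0.015,-0.21,0,-1],[-0.15,-0.01,-0.155,0,-1],[0,0,0,0,-1],[0,0,0,0,-1]]

```text
clock: 10.88
eef_pos: [0.5746, 0.0288, 0.2689]
tool_rot: [0.679, 0.734, -0.0, 0.0]
ft_force: [-5.9, -1.1, 7.1]
grip_width: 0.0093
grasp_force: 63.3
```

Run:
```python
from h import *
im,d,P,e,r=pts("side")
m=np.zeros((400,640),bool);m[60:260,250:430]=1
h=np.array([.748,.045]);u=np.array([.997,.078]);w=np.array([-.078,.997])
rel=P[...,:2]-h;a=-(rel@u);b=rel@w;z=P[...,2]-.098
ok=m&(abs(b)<.13)&(a>.03)&(z>.04)&(np.hypot(a,z)<.19)&(b<-.06)
print("hood angle",np.arctan(np.polyfit(a[ok],z[ok],1)[0]),ok.sum())
S=np.load("side0.npz")["im"];q=np.abs(im.astype(int)-S).max(2)
o=get_obs();print(o["clock"],o["eef_pos"],o["ft_force"],o["grip_width"],o["grasp_force"],np.abs(o["joint_vel"]).max())
cv2.imwrite("pics/s4.png",im)
```

```text
hood angle 0.709564764964307 318
10.9333 [0.57475307 0.02882622 0.26913434] [-6.72293208 -0.65863053  7.0203669 ] 0.009337771509584081 63.35473895072937 0.009779415500420949
```

View pics/s4.png

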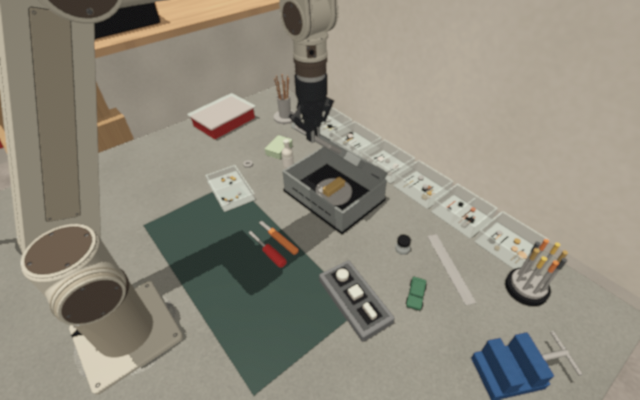

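The picture shows the hood ajar in the fingers at about (312,130), with the keys up and the bystanders in place. The angle is 0.71–0.78 rad by both measures and the arm is still, so I'm handing in.

```bash
python3 -c "
from workcell import order
print(order.job_done())"
```

```text
the job is handed in; nothing more can be done
None
```

I pressed the round, square and bar keys in that order, raised the hood past its balance point to about 1.0 rad, and handed the job in with the hood held still in the fingers at about 0.75 rad (by measurement; the judge's verdict was not shown).

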